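Load the chocolate mill and find which way its cap unscrews

ROBOT

A 6-joint arm with a two-finger parallel gripper is mounted at the origin on the work surface. World frame = base frame: x ahead of the robot, y to its left, z up, the work surface at z = 0. Lengths are in mm, angles in degrees, forces in N, time in s.
With the tool pointing down it reaches from about 350 to 850 mm from the base axis. Payload 8.1 kg.
Tool frame: the origin (TCP) lies midway between the tips of the shut fingers; the grasp point (between the pads) lies 19 mm behind it (hold_point_z is the distance from the TCP to the grasp point, in mm); z points along the fingers, y is the direction in which the jaws open and shut (so a half turn about z gives the same grasp; the last joint's range is limited). The gripper opens to 85 mm and grips with 20 to 120 N. Pads are 22 mm wide; open, the fingers measure 114 mm over their backs; the gripper's body (76 mm by 85 mm) begins 54 mm behind the grasp point. The pads swing forward as they close: fully open they stand 13 mm farther back than shut.
Start: joints at [59.164, 7.471, 85.268, -0, 87.261, -4.893], TCP at [262.471, 539.55, 231.292] pointing down, gripper open.
Joint ranges: [-169.43, 169.43], [-51.17, 129.36], [1.28, 143.12], [-76.62, 256.62], [0, 156.53], [-152.29, 152.29]. Speed limits (degrees/s): [136.94, 136.94, 159.86, 180, 180, 180].

INTERFACE

Orientations are given as [roll, pitch, yaw] about the fixed x, y, z axes, in that order (R = Rz(yaw) Ry(pitch) Rx(roll)).
In Python, from bench import sense, snapshot, camera_params, hand_in, hold_point_z gives the robot as it stands.
- The arm moves only by the tool servo_tool, never from a script. Its argument "motion" is a list of rows, each a list of 7 numbers: the finger opening in mm, from 0 to 85.4, then the shift along the tool's x, y, z in mm, then the turn, a rotation vector about the tool's x, y, z in rad. A call has 1 to 10 rows; each row shifts and turns the pose as measured when the row begins, along the tool's axes as they then stand; what a row does not reach is not made up. A row lasts 1/10 s, in which the tool goes at most 50 mm and 8.59 degrees, less where a joint would pass 70% of its speed; a pose out of reach is approached as far as the arm can. A call with a gripper value outside its range is refused whole. The fingers move at their own pace and stop on an object; "force" is the grip in N (left out, the last holds). Time passes only in rows, so rows that do not move let the fingers close. It gives the time, the measured TCP pose, the force and the opening at its end, in the units of the state.
- sense(): the state, without advancing time (a new reading comes with each control period).
- snapshot(name): name is "side" or "top" or "wrist"; returns the picture (400x640x3 uint8, blue, green, red); there is no depth.
- camera_params(name): a dict with "fx", "fy", "cx", "cy" (pixels), "D" ([k1, k2, p1, p2, k3] as OpenCV has them; the pictures are not rectified), "R" (3x3) and "t" (3): a world point X has camera coordinates R X + t; the wrist camera has in their place "tool_from_camera" (4x4, takes a point from camera to tool coordinates, whose origin is the TCP and whose axes are the flange's). Camera axes: x right, y down, z forward; pixel columns grow to the right and rows downward; lengths in mm; the calibration is good to about 2 mm. A picture is of the moment at which its call begins: read the wrist's pose just before it. camera_params takes no time and is no camera call.
- hand_in(): hands the job in, once; it reports no verdict.
The state is a dict: "time": time; "joint_pos": joint angles; "qd": joint speeds; "joint_efforts": joint torques, N m; "tool_pos": TCP position; "tcp_rot": TCP orientation; "ft_force": force on the tool from outside, world axes, zero at the start; "wrist_torque": the same for the moment, N m; "finger_gap": finger opening in mm.
Only numpy, scipy, OpenCV 4.12 (cv2) and the standard library are available. Lean on these libraries where they do the work, as an engineer would, in place of code of your own. Each camera call takes 0.05 s, during which the arm holds its last target. There are 200 camera calls.

TASK

Get the chocolate mill ready: tip all five chocolates from the cup into the mill's hopper bowl, then stand the empty cup upright on the counter and let go of it. Then take the cap off the mill's drive socket: nobody remembers whether its thread is left- or right-handed, so try turning it both ways until it comes loose, rather than pulling it off. Finish while still holding the cap, upright and still, lifted 5 cm or more above the socket, and leave the other things on the counter where they are.

Things in the scene. Friction and masses are not known exactly. Their poses are not given: they have to be found in the camera images.
- mill: Chocolate mill, a machine fixed to the counter, about 130 mm wide and 290 mm long (its own y). Origin: on the counter at its middle; z up. At its +y end (85 mm from the origin) a grey pedestal carries the round steel hopper bowl; at its -y end (80 mm from the origin) is a low round steel socket, closed by the cap. The dark base between them is 25 mm high.
- hopper (a point): Centre of the inner floor of the mill's open hopper bowl, 72 mm above the counter. The bowl's floor is about 88 mm across, its walls flare to a rim 154 mm across, 124 mm above the counter (52 mm above this point).
- socket (a point): Centre of the top face of the drive socket (68 mm across), 55 mm above the counter; the closed cap's underside lies here. Axes as the mill's. The hand of its thread differs from mill to mill and cannot be seen. The right way, the cap turns easily by 60 degrees to a firm stop and is loose there (within about 4 degrees); the wrong way it meets a firm stop within about 10 degrees.
- cap: Black cap, loose, 0.08 to 0.17 kg: disc 66 mm across, 8 mm thick, with an upright grip bar on it. Origin: centre of the disc's underside; z up; closed, its x lies along the mill's x. Below hangs a 20 mm steel stem whose lugs sit under the socket's flange: 2 mm of play upwards until loose. It does not rise while turning; once loose it lifts straight up, free after 20 mm.
- cap_grip (a point): Point on the cap's axis in its grip bar, 30 mm above the disc's underside: where to grip, across the bar. Axes as the cap's. The bar is 54 mm long (along x), 16 mm thick (along y), its top 41 mm above the disc's underside.
- cup: Aluminium cup without handle, open at the top, straight flared wall: 52 mm across at the foot, 76 mm at the rim, 80 mm tall, wall 3 mm, 0.10 to 0.16 kg empty; 64 mm across at 40 mm height. Starts upright with the five chocolates in it. Origin: centre of its underside; z along its axis towards the mouth.
- ball0: One of five equal hard round chocolates, 22 mm across, 10 g, that start in the cup. They roll easily. Origin at its centre.
- ball1: One of five equal hard round chocolates, 22 mm across, 10 g, that start in the cup. They roll easily. Origin at its centre.
- ball2: One of five equal hard round chocolates, 22 mm across, 10 g, that start in the cup. They roll easily. Origin at its centre.
- ball3: One of five equal hard round chocolates, 22 mm across, 10 g, that start in the cup. They roll easily. Origin at its centre.
- ball4: One of five equal hard round chocolates, 22 mm across, 10 g, that start in the cup. They roll easily. Origin at its centre.
- can: Bystander: closed drink can, aluminium, 66 mm across, 115 mm tall. Origin: centre of its underside. Not part of the job.
- water: Bystander: closed clear water bottle, 62 mm across, 200 mm tall. Origin: centre of its underside. Not part of the job.
- pudding: Bystander: white lidded pudding bowl, 92 mm across, 48 mm tall. Origin: centre of its underside. Not part of the job.
- ramekin: Bystander: small open white ramekin, 66 mm across, 40 mm tall. Origin: centre of its underside. Not part of the job.
- spoon: Bystander: spoon lying on the counter, about 200 mm long. Origin: centre of its underside. Not part of the job.
- parfait: Bystander: tall layered dessert in a domed beaker, 82 mm across, 139 mm tall. Origin: centre of its underside. Not part of the job.
- pastry_box: Bystander: cardboard pastry box 120 x 90 x 60 mm. Origin: centre of its underside. Not part of the job.
Things that resemble listed ones, but are neither listed nor needed, are in the scene too. What is shaped like the cap but red is not meant.

How it is judged (in metres and radians):
On the way, in this order (a step that is already met when the one before it is completed fails the run):
1. all five chocolates lie in the hopper bowl (horizontal distance between each of ball0, ball1, ball2, ball3, ball4 and hopper below 0.07 m and z of ball0 in the frame of hopper between 0.004 and 0.055 m and z of ball1 in the frame of hopper between 0.004 and 0.055 m and z of ball2 in the frame of hopper between 0.004 and 0.055 m and z of ball3 in the frame of hopper between 0.004 and 0.055 m and z of ball4 in the frame of hopper between 0.004 and 0.055 m), for 0.2 s.
2. the emptied cup stands upright on the counter, let go (angle between cup's own z axis and vertical below 0.12 rad and height (world z) of cup between -0.005 and 0.006 m and linear speed of cup below 0.03 m/s and contact force between cup and the arm below 0.1 N and contact force between cup and the fingers below 0.1 N and z of cap in the frame of socket below 0.006 m), for 0.1 s.
3. the cap is turned loose (by more than 40 degrees) while still down on the socket (angle between the x axis of cap and the x axis of mill, either way round above 0.7 rad and z of cap in the frame of socket below 0.008 m and horizontal distance between cap and socket below 0.006 m), for 0.05 s.
At the end, for the whole second after the job is handed in: All five chocolates lie in the hopper bowl, the cup stands upright on the counter and is not touched, and the fingers hold the cap upright (within 20 degrees) and still, its underside more than 45 mm (and less than 350 mm) above the socket's top, touching nothing of the mill (all of step 1 and angle between cup's own z axis and vertical below 0.12 rad and height (world z) of cup between -0.005 and 0.006 m and linear speed of each of cup, cap below 0.03 m/s and contact force between cup and the arm below 0.1 N and contact force between cup and the fingers below 0.1 N and z of cap in the frame of socket between 0.045 and 0.35 m and contact force between the fingers and cap above 1 N and contact force between cap and mill below 0.05 N and angle between cap's own z axis and vertical below 0.35 rad); the arm keeps its last pose, push and grip.
It fails at once if a bystander is shifted by more than 40 mm (distance of any of can, water, pudding, ramekin, spoon, parfait, pastry_box from where it was at the start of the episode above 0.04 m).
It fails at once if a bystander is tipped over (angle between any of can, water, pudding, ramekin, spoon, parfait, pastry_box's own z axis and vertical above 0.5 rad).
It also fails if it takes over 64 s, if anything falls off the work surface, if the arm or the gripper's body presses on something with over 40 N, if the wrist force passes 120 N, or if a joint passes its speed limit or range.

## Working session

There is one attempt and no reset: what is moved stays moved. The work goes in short steps, Python scripts to look and compute and a tool call to move; the robot and the scene stay as the last step left them, time stands still between calls to the robot, and variables do not carry over. Pictures are saved under pics/ and viewed, about 8 in all and at most 12, crops included, and the job is handed in when it is done.

Besides the shell and the picture viewer there is one more tool, called after "Request:" in YAML: its name, and indented under it one key for each argument. servo_tool: Moves the arm, as the interface text tells. Its arguments: {"type":"object","properties":{"motion":{"type":"array"},"force":{"type":"number"}},"required":["motion"]}

```bash
mkdir -p pics; python3 - <<'E'
from bench import *
import cv2,numpy as np
print(sense())
for n in("side","top","wrist"):
    im=snapshot(n);cv2.imwrite(f"pics/{n}0.png",im)
    p=camera_params(n);print(n,{k:np.round(np.array(v),4).tolist() for k,v in p.items()})
print(hold_point_z)
a=cv2.imread("pics/side0.png");b=cv2.imread("pics/top0.png")
E
```

```text
{'time': 0.0, 'joint_pos': array([ 5.91636578e+01,  7.51448663e+00,  8.53309537e+01,  1.91452911e-04,
        8.72616335e+01, -4.89244114e+00]), 'qd': array([ 0.03477949, -0.04328797,  0.04086403, -0.0356908 ,  0.0482416 ,
       -0.04833222]), 'joint_efforts': array([ 3.23060622e-04, -5.69400179e+01, -5.00548804e+01,  2.98228292e-05,
        1.44785739e-02,  6.09049084e-05]), 'tool_pos': array([262.17864097, 539.06291085, 230.23486812]), 'tcp_rot': array([-1.79893333e+02, -9.32235730e-03,  1.54056081e+02]), 'ft_force': array([-0.40221965, -0.51429795,  0.73079286]), 'wrist_torque': array([0.03050999, 0.0325547 , 0.00511765]), 'finger_gap': 85.15185101258126}
side {'fx': 445.5096, 'fy': 445.5096, 'cx': 320.3638, 'cy': 197.1377, 'D': [-0.0559, 0.0, 0.0, 0.0, 0.0], 'R': [[0.9084, -0.4181, 0.004], [-0.2462, -0.5426, -0.8031], [0.338, 0.7285, -0.5958]], 't': [-541.8124, 183.5317, 1276.407]}
top {'fx': 398.4471, 'fy': 398.4471, 'cx': 319.9164, 'cy': 195.866, 'D': [-0.0303, 0.0, 0.0, 0.0, 0.0], 'R': [[-0.0168, -0.9998, -0.0068], [-0.9836, 0.0178, -0.1795], [0.1795, 0.0037, -0.9837]], 't': [10.4634, 572.903, 972.6686]}
wrist {'fx': 333.7054, 'fy': 333.7054, 'cx': 322.8908, 'cy': 202.9284, 'D': [-0.0396, 0.0, 0.0, 0.0, 0.0], 'tool_from_camera': [[0.0002, -0.9464, -0.3231, 82.4814], [1.0, -0.0003, 0.0013, -0.2268], [-0.0013, -0.3231, 0.9464, -143.7187], [0.0, 0.0, 0.0, 1.0]]}
18.700000000000003
```

View pics/top0.png

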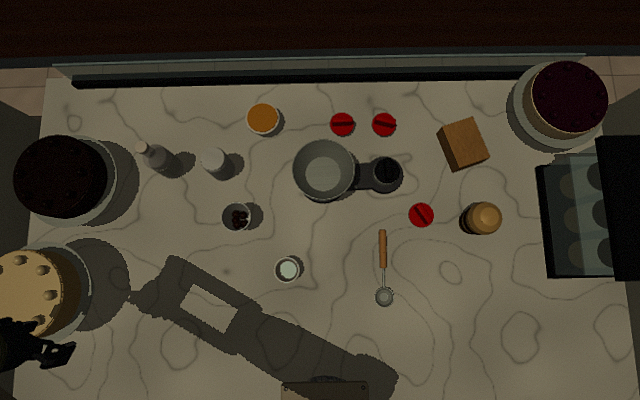

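View pics/side0.png

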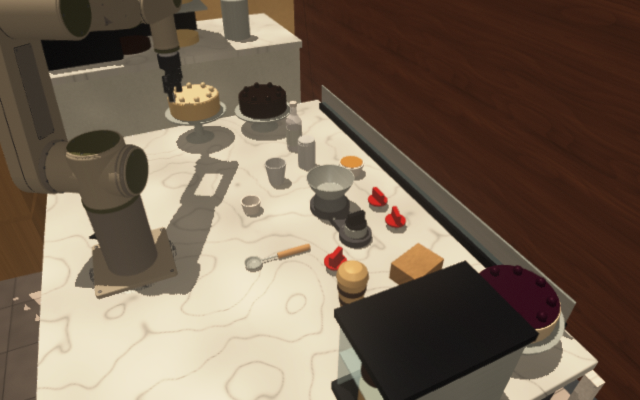

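Top view: cup with chocolates at about (237,216), hopper bowl (324,168), cap (386,173), and red lookalikes at (343,124), (384,125) and (421,215). Side view: cup (275,172), bowl (331,185), cap (355,228). Next I make a composite of enlarged crops.

```bash
cat > h.py <<'E'
import numpy as np, cv2
from bench import *
from scipy.spatial.transform import Rotation as Ro
def cam(n,s=None):
    p=camera_params(n);K=np.array([[p["fx"],0,p["cx"]],[0,p["fy"],p["cy"]],[0,0,1]]);D=np.array(p["D"],float)
    if n=="wrist":
        T=np.eye(4);T[:3,:3]=Ro.from_euler("xyz",s["tcp_rot"],degrees=True).as_matrix();T[:3,3]=s["tool_pos"]
        M=np.linalg.inv(T@np.array(p["tool_from_camera"]));return K,D,M[:3,:3],M[:3,3]
    return K,D,np.array(p["R"]),np.array(p["t"])
def rays(c,uv):
    K,D,R,t=c;q=cv2.undistortPoints(np.array(uv,float).reshape(-1,1,2),K,D)[:,0]
    return -R.T@t,np.c_[q,np.ones(len(q))]@R
def onz(c,uv,z):
    o,d=rays(c,uv);return o+d*((z-o[2])/d[:,2])[:,None]
def tri(c1,u1,c2,u2):
    (o1,d1),(o2,d2)=rays(c1,[u1]),rays(c2,[u2]);A=np.c_[d1[0],-d2[0]]
    k=np.linalg.lstsq(A,o2-o1,rcond=None)[0];a=o1+d1[0]*k[0];b=o2+d2[0]*k[1]
    return (a+b)/2,np.linalg.norm(a-b)
def proj(c,X):
    K,D,R,t=c;return cv2.projectPoints(np.array(X,float).reshape(-1,1,3),cv2.Rodrigues(R)[0],t,K,D)[0][:,0]
E
python3 - <<'E'
from h import *
t,s=cam("top"),cam("side")
for n,a,b in[("cuprim",(237,216),(275,163)),("bowlrim",(324,168),(331,178)),("capmid",(386,171),(355,220))]:
    print(n,tri(t,a,s,b))
A=cv2.imread("pics/top0.png")[130:240,210:410];B=cv2.imread("pics/side0.png")[140:250,230:430]
f=lambda x:cv2.resize(np.clip(x*1.6,0,255).astype(np.uint8),None,fx=4,fy=4,interpolation=cv2.INTER_CUBIC)[:, :]
cv2.imwrite("pics/c1.png",cv2.resize(np.vstack([f(A),f(B)]),(545,600)))
cv2.imwrite("pics/ca.png",f(A));cv2.imwrite("pics/cb.png",f(B))
E
```

```text
cuprim (array([519.23459247, 208.06944957,  77.79863791]), np.float64(3.748192163681807))
bowlrim (array([628.83202983, -10.67151912, 118.63244128]), np.float64(1.3826935961493447))
capmid (array([ 631.97894757, -170.10970515,   65.00019197]), np.float64(0.853477362237488))
```

View pics/ca.png

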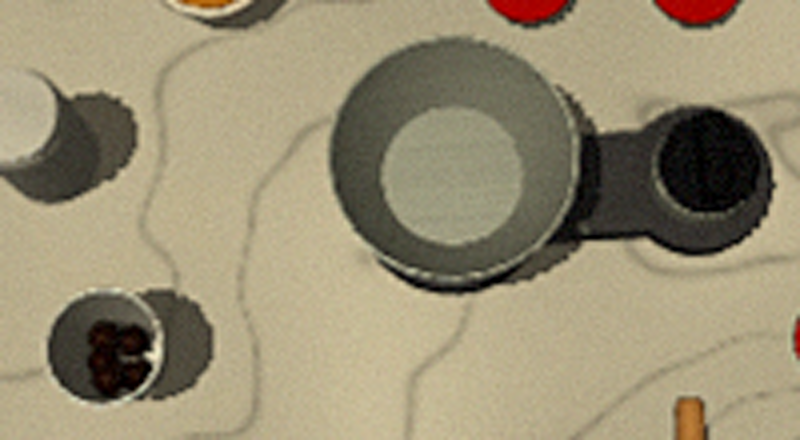

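View pics/cb.png

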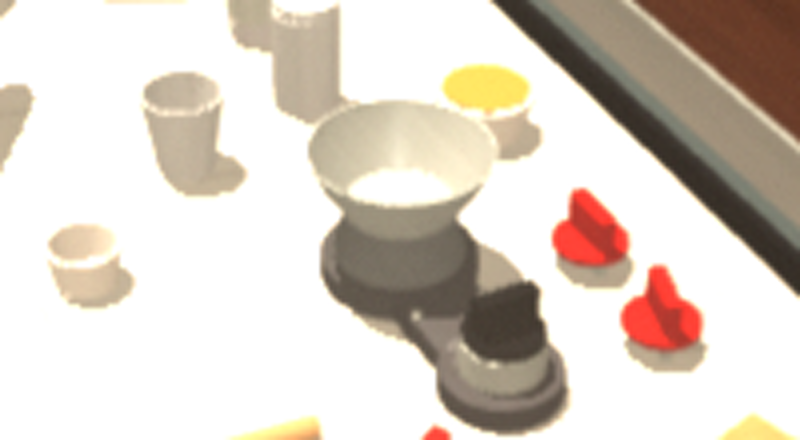

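The crops show: top view, cup rim centre (236.3,216.8), bowl rim (323.8,170.5), cap disc (388,170); side view, cup rim (275.5,163.5), bowl rim (330.9,178.3). The can is close behind the cup, on the +x side.

```bash
python3 - <<'E'
from h import *
t,s=cam("top"),cam("side")
print(tri(t,(236.3,216.8),s,(275.5,163.5)),tri(t,(323.8,170.5),s,(330.9,178.3)))
c=onz(t,[(236.3,216.8)],80)[0];b=onz(t,[(323.8,170.5)],124)[0];k=onz(t,[(388,170)],63)[0]
print(c,b,k,"d",np.linalg.norm((b-k)[:2]),"yaw of mill y",np.degrees(np.arctan2(*(b-k)[[1,0]])), "mill x yaw",np.degrees(np.arctan2(*(b-k)[[1,0]]))-90)
print("rim diam",np.linalg.norm(onz(t,[(222.2,216.8)],80)-onz(t,[(250.4,216.8)],80)),np.linalg.norm(onz(t,[(292.5,170)],124)-onz(t,[(355,170)],124)))
# others: can top, cup foot by side
print("can",onz(t,[(214,160)],115),"ramekin",onz(t,[(288,268)],40),"pud",onz(t,[(263,119)],48),"spoon",onz(t,[(383,230),(384,297)],10),"parf",onz(t,[(486,217)],100),"red",onz(t,[(421,215),(384,125),(343,124)],20))
im=cv2.imread("pics/top0.png").astype(int)
m=(im[130:240,210:410].max(2)<22).astype(np.uint8)
n,l,st,ce=cv2.connectedComponentsWithStats(m);print(st[1:][st[1:,4]>60],ce[1:][st[1:,4]>60])
E
```

```text
(array([519.59925736, 210.09032537,  74.15135914]), np.float64(0.07849118137426452)) (array([625.50564869, -10.85465731, 117.66596821]), np.float64(4.0384675841462325))
[518.78669926 208.83397783  80.        ] [621.93569864 -10.22545663 124.        ] [ 635.44132203 -175.85947302   63.        ] d 166.18372136902107 yaw of mill y 94.66152494908937 mill x yaw 4.661524949089369
rim diam 70.30897501532658 151.02523892547066
can [[655.89663266 259.35755616 115.        ]] ramekin [[391.67113725  84.13022501  40.        ]] pud [[786.06177372 149.6399554   48.        ]] spoon [[ 486.16346339 -164.13816574   10.        ]
 [ 314.16036179 -159.20229601   10.        ]] parf [[ 504.69824378 -402.54617307  100.        ]] red [[ 522.85931783 -264.391461     20.        ]
 [ 773.22869796 -178.51498012   20.        ]
 [ 778.15385544  -66.13507822   20.        ]]
[[165  27  25  26 495]
 [137  34  50  30 191]
 [ 22  80  16  20 189]] [[177.01616162  40.26262626]
 [150.84816754  51.31937173]
 [ 28.73544974  89.22751323]]
```

```bash
cat >> h.py <<'E'
def Rae(A,e,roll=0):
    A,e=np.radians([A,e]);z=np.array([np.cos(A)*np.cos(e),np.sin(A)*np.cos(e),-np.sin(e)]);y=np.array([np.sin(A),-np.cos(A),0])
    return Ro.from_matrix(np.c_[np.cross(y,z),y,z])*Ro.from_euler("z",roll,degrees=True)
def Rdown(yaw): return Ro.from_euler("xyz",[180,0,yaw],degrees=True)
def plan(P,R,grip,n=10,vmax=40,wmax=8,s=None):
    """rows from the present pose to P,R; prints at most n"""
    s=s or sense();p=np.array(s["tool_pos"]);r=Ro.from_euler("xyz",s["tcp_rot"],degrees=True);P=np.array(P,float)
    N=int(np.ceil(max(np.linalg.norm(P-p)/vmax,np.degrees((r.inv()*R).magnitude())/wmax,1)));rows=[]
    for i in range(N,0,-1):
        d=r.inv().apply((P-p)/i);w=(r.inv()*R).as_rotvec()/i
        d,w=np.round(d,1),np.round(w,3);rows.append([grip]+(d+0.).tolist()+(w+0.).tolist());p=p+r.apply(d);r=r*Ro.from_rotvec(w)
    print(N,"rows; end of printed");print("["+",\n".join(map(str,rows[:n]))+"]")
def st():
    s=sense();print("t",round(s["time"],2),"q",np.round(s["joint_pos"],1),"p",np.round(s["tool_pos"],1),"rpy",np.round(s["tcp_rot"],1),"f",np.round(s["ft_force"],1),"tq",np.round(s["wrist_torque"],2),"gap",round(s["finger_gap"],1));return s
E
python3 -c "
from h import *
plan((450,150,320),Rae(75,30),85)"
```

```text
13 rows; end of printed
[[85, -26.1, -20.6, -6.9, -0.055, 0.067, 0.096],
[85, -27.4, -17.6, -9.7, -0.055, 0.067, 0.096],
[85, -28.1, -14.3, -12.4, -0.055, 0.067, 0.096],
[85, -28.4, -10.8, -15.0, -0.055, 0.067, 0.095],
[85, -28.2, -7.2, -17.4, -0.055, 0.067, 0.095],
[85, -27.5, -3.6, -19.6, -0.055, 0.067, 0.096],
[85, -26.3, 0.1, -21.5, -0.055, 0.067, 0.095],
[85, -24.6, 3.8, -23.1, -0.056, 0.067, 0.096],
[85, -22.5, 7.4, -24.4, -0.055, 0.067, 0.095],
[85, -19.9, 10.8, -25.3, -0.056, 0.067, 0.096]]
```

Request:
servo_tool:
  motion:
    - [85,-26,-20.5,-7,-0.055,0.067,0.096]
    - [85,-27.5,-17.5,-10,-0.055,0.067,0.096]
    - [85,-28,-14,-12.5,-0.055,0.067,0.096]
    - [85,-28.5,-11,-15,-0.055,0.067,0.095]
    - [85,-28,-7,-17.5,-0.055,0.067,0.095]
  force: 60

```text
time: 0.65
tool_pos: [331.8, 390.2, 259.8]
tcp_rot: [169.2, -22.7, 128.0]
ft_force: [-0.9, -0.3, -0.3]
finger_gap: 85.0
```

```bash
python3 -c "
from h import *
st();plan((450,150,320),Rae(75,30),85)"
```

```text
t 0.65 q [ 26.6 -18.9 110.5  24.3  82.3 -11.2] p [331.8 390.2 259.8] rpy [169.2 -22.7 128. ] f [-0.9 -0.3 -0.3] tq [-0.21 -0.03  0.  ] gap 85.0
8 rows; end of printed
[[85, -27.3, -3.1, -20.5, -0.056, 0.066, 0.094],
[85, -26.0, 0.7, -22.3, -0.056, 0.066, 0.094],
[85, -24.3, 4.3, -23.9, -0.056, 0.066, 0.094],
[85, -22.1, 7.9, -25.0, -0.056, 0.066, 0.094],
[85, -19.5, 11.2, -25.9, -0.056, 0.066, 0.095],
[85, -16.5, 14.4, -26.4, -0.056, 0.066, 0.095],
[85, -13.3, 17.3, -26.4, -0.055, 0.067, 0.094],
[85, -9.7, 19.9, -26.2, -0.056, 0.066, 0.095]]
```

Request:
servo_tool:
  motion:
    - [85,-27.3,-3,-20.5,-0.056,0.066,0.094]
    - [85,-26,0.7,-22.3,-0.056,0.066,0.094]
    - [85,-24.3,4.3,-24,-0.056,0.066,0.094]
    - [85,-22,8,-25,-0.056,0.066,0.094]
    - [85,-19.5,11.2,-26,-0.056,0.066,0.095]
    - [85,-16.5,14.4,-26.4,-0.056,0.066,0.095]
    - [85,-13.3,17.3,-26.4,-0.055,0.067,0.094]
    - [85,-9.7,20,-26.2,-0.056,0.066,0.095]

```text
time: 1.45
tool_pos: [450.9, 135.8, 321.8]
tcp_rot: [-179.3, -61.4, 72.3]
ft_force: [0.4, 0.6, 0.1]
finger_gap: 84.9
```

```bash
python3 -c "
from h import *
st();
g=np.array([519,209,50]);A,e=60,20;R=Rae(A,e);z=R.as_matrix()[:,2]
print('pre',g+z*(19-110));plan(g+z*(19-110)+[0,0,30],R,85)"
```

```text
t 1.45 q [-32.9 -22.2 122.9  58.6  98.6 -16.9] p [450.9 135.8 321.8] rpy [-179.3  -61.4   72.3] f [0.4 0.6 0.1] tq [-0.37  0.09 -0.05] gap 84.9
pre [476.24398575 134.944411    81.12383304]
6 rows; end of printed
[[85, -30.3, 4.3, 17.7, -0.035, 0.025, 0.015],
[85, -30.7, 4.1, 17.1, -0.035, 0.025, 0.014],
[85, -31.0, 4.0, 16.5, -0.034, 0.025, 0.015],
[85, -31.4, 3.9, 15.9, -0.035, 0.025, 0.014],
[85, -31.7, 3.8, 15.2, -0.034, 0.025, 0.015],
[85, -32.0, 3.7, 14.6, -0.035, 0.024, 0.014]]
```

Request:
servo_tool:
  motion:
    - [85,-30.3,4.3,17.7,-0.035,0.025,0.015]
    - [85,-30.7,4.1,17,-0.035,0.025,0.014]
    - [85,-31,4,16.5,-0.034,0.025,0.015]
    - [85,-31.4,4,16,-0.035,0.025,0.014]
    - [85,-31.7,3.8,15.2,-0.034,0.025,0.015]
    - [85,-32,3.7,14.6,-0.035,0.024,0.014]

```text
time: 2.05
tool_pos: [483.6, 125.2, 109.5]
tcp_rot: [177.7, -70.1, 60.7]
ft_force: [0.4, -0.1, 0.5]
finger_gap: 84.8
```

```bash
python3 -c "
from h import *
s=st();im=snapshot('wrist');cv2.imwrite('pics/w1.png',np.clip(im*1.5,0,255))
w=cam('wrist',s)
print('proj rim centre, foot',proj(w,[(519,209,80),(519,209,0)]))"
```

```text
t 2.05 q [-37.3   2.9 135.3  72.5  78.9 -48.3] p [483.6 125.2 109.5] rpy [177.7 -70.1  60.7] f [ 0.4 -0.1  0.5] tq [-0.37  0.29 -0.03] gap 84.8
proj rim centre, foot [[303.3588182  203.55106701]
 [305.4415176  272.54592809]][ WARN:0@2.068] global loadsave.cpp:1063 imwrite_ Unsupported depth image for selected encoder is fallbacked to CV_8U.
```

View pics/w1.png

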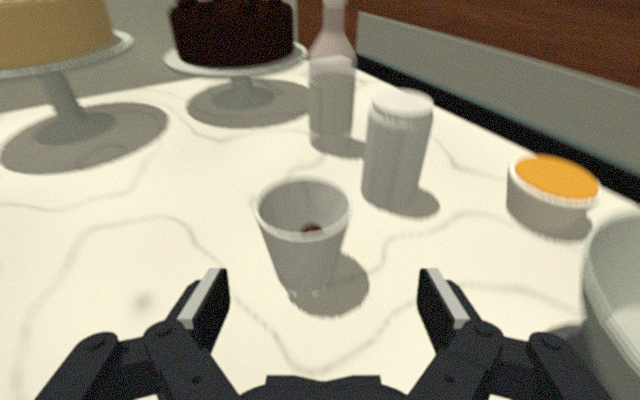

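The wrist view shows the cup rim at about (303,208). My estimate projects to (303,204), so the cup position agrees to within a few mm. The path between the open fingers is clear.

```bash
python3 -c "
from h import *
s=st();g=np.array([519,209,48]);R=Rae(60,20);z=R.as_matrix()[:,2]
print(onz(cam('wrist',s),[(303.5,207)],80))
plan(g+z*(19-75),R,85,vmax=25)"
```

```text
t 2.1 q [-37.3   3.9 135.6  72.6  78.6 -48.7] p [479.4 128.  101.7] rpy [-179.8  -70.1   58.3] f [-3.   3.  -5.2] tq [-0.46  0.32  0.13] gap 85.1
[[508.4969093  199.96155897  80.        ]]
3 rows; end of printed
[[85, -6.6, -2.4, 15.6, 0.009, -0.001, -0.003],
[85, -6.6, -2.3, 15.6, 0.008, -0.001, -0.004],
[85, -6.6, -2.2, 15.6, 0.009, 0.0, -0.003]]
```

Request:
servo_tool:
  motion:
    - [85,-6.6,-2.4,15.6,0.009,0,-0.003]
    - [85,-6.6,-2.3,15.6,0.008,0,-0.003]
    - [85,-6.6,-2.2,15.6,0.009,0,-0.003]
    - [85,0,0,0,0,0,0]

```text
time: 2.5
tool_pos: [490.6, 165.7, 64.7]
tcp_rot: [-177.7, -70.1, 57.9]
ft_force: [-0.2, -0.1, 0.8]
finger_gap: 84.8
```

```bash
python3 -c "
from h import *
s=st();g=np.array([519,209,48]);R=Rae(60,20);z=R.as_matrix()[:,2]
im=snapshot('wrist');cv2.imwrite('pics/w2.png',im);c=cam('wrist',s);print(proj(c,[(519,209,80)]))
row=im[160:300:10];
plan(g+z*19,R,85,vmax=15)"
```

```text
t 2.5 q [-30.9  12.4 132.9  77.4  74.5 -53. ] p [490.6 165.7  64.7] rpy [-177.7  -70.1   57.9] f [-0.2 -0.1  0.8] tq [-0.39  0.23 -0.04] gap 84.8
[[326.41917158 184.82869222]]
5 rows; end of printed
[[85, 0.2, 0.5, 14.8, -0.001, -0.001, -0.002],
[85, 0.3, 0.5, 14.8, -0.001, 0.0, -0.002],
[85, 0.2, 0.5, 14.7, -0.001, -0.001, -0.002],
[85, 0.3, 0.5, 14.8, -0.001, 0.0, -0.003],
[85, 0.2, 0.6, 14.7, -0.001, -0.001, -0.002]]
```

Request:
servo_tool:
  motion:
    - [85,0.2,0.5,14.8,0,0,-0.002]
    - [85,0.3,0.5,14.8,0,0,-0.002]
    - [85,0.2,0.5,14.8,0,0,-0.002]
    - [85,0.3,0.5,14.8,0,0,-0.002]
    - [85,0.2,0.5,14.8,0,0,-0.002]
    - [85,0,0,0,0,0,0]

```text
time: 3.15
tool_pos: [534.4, 222.2, 51.7]
tcp_rot: [178.2, -70.4, 61.9]
ft_force: [0.5, 0.5, -1.0]
finger_gap: 85.0
```

```bash
python3 -c "
from h import *
s=st();g=np.array([519,209,48]);R=Rae(60,20);z=R.as_matrix()[:,2];print(g+z*19)
im=snapshot('wrist');cv2.imwrite('pics/w3.png',np.clip(im*1.3,0,255).astype(np.uint8)[60:])"
```

```text
t 3.15 q [-19.7  17.9 128.7  87.2  68.2 -54.9] p [534.4 222.2  51.7] rpy [178.2 -70.4  61.9] f [ 0.5  0.5 -1. ] tq [-0.41  0.25  0.07] gap 85.0
[527.9270799  224.46215595  41.50161728]
```

View pics/w3.png

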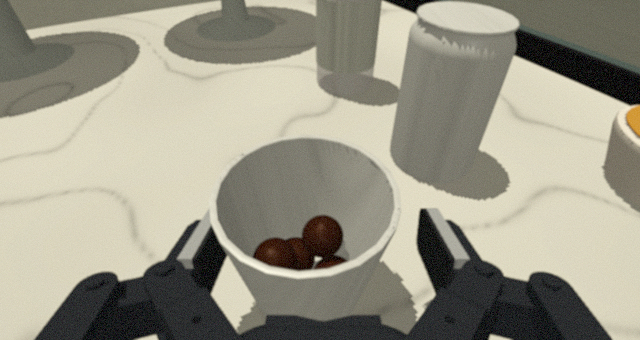

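The fingers straddle the cup with the chocolates in it. Rim centre is at column 305 and finger midline at about 319, so the tool is about 6 mm too far along tool +y and 10 mm high. This matches the pose reading, so I correct it.

```bash
python3 -c "
from h import *
s=st();g=np.array([519,209,48]);R=Rae(60,20);z=R.as_matrix()[:,2]
plan(g+z*19,R,85,vmax=5)"
```

```text
t 3.2 q [-19.8  17.8 128.7  87.2  68.2 -54.9] p [534.4 221.7  52. ] rpy [178.2 -70.5  62. ] f [ 0.5  0.6 -0.2] tq [-0.46  0.24  0.09] gap 84.7
3 rows; end of printed
[[85, -3.4, -2.4, 0.9, 0.0, -0.003, 0.004],
[85, -3.3, -2.3, 0.9, 0.0, -0.003, 0.004],
[85, -3.4, -2.3, 0.9, 0.0, -0.002, 0.004]]
```

Request:
servo_tool:
  motion:
    - [85,-3.4,-2.4,0.9,0,-0.003,0.004]
    - [85,-3.4,-2.3,0.9,0,-0.003,0.004]
    - [85,-3.4,-2.3,0.9,0,-0.003,0.004]
    - [85,0,0,0,0,0,0]

```text
time: 3.6
tool_pos: [528.2, 222.3, 43.0]
tcp_rot: [179.7, -70.0, 60.1]
ft_force: [-0.2, -0.0, -0.2]
finger_gap: 85.3
```

```bash
python3 -c "
from h import *
st()"
```

```text
t 3.6 q [-19.9  18.3 129.3  87.4  67.7 -55.4] p [528.2 222.3  43. ] rpy [179.7 -70.   60.1] f [-0.2 -0.  -0.2] tq [-0.42  0.2  -0.01] gap 85.3
```

Request:
servo_tool:
  motion:
    - [50,0,0,0,0,0,0]
    - [50,0,0,0,0,0,0]
    - [50,0,0,0,0,0,0]
    - [50,0,0,0,0,0,0]
    - [50,0,0,0,0,0,0]
    - [50,0,0,0,0,0,0]
  force: 50

```text
time: 4.2
tool_pos: [528.0, 222.1, 43.3]
tcp_rot: [179.9, -70.0, 60.0]
ft_force: [-1.0, 0.6, 1.6]
finger_gap: 66.1
```

Request:
servo_tool:
  motion:
    - [50,18,0,-7,0,0,0]
    - [50,18,0,-7,0,0,0]
    - [50,0,0,0,0,0,0]

```text
time: 4.5
tool_pos: [526.6, 221.4, 80.9]
tcp_rot: [-179.6, -69.9, 59.5]
ft_force: [0.1, -0.2, -2.0]
finger_gap: 66.2
```

```bash
python3 -c "
from h import *
st();im=np.hstack([snapshot('wrist')[:,:],cv2.resize(snapshot('side')[100:260,200:456],(640,400))])
cv2.imwrite('pics/w4.png',cv2.resize(np.clip(im*1.3,0,255).astype(np.uint8),(800,250)))"
```

```text
t 4.5 q [-20.   10.6 131.5  84.9  68.2 -49.2] p [526.6 221.4  80.9] rpy [-179.6  -69.9   59.5] f [ 0.1 -0.2 -2. ] tq [-0.58  0.31 -0.01] gap 66.2
```

View pics/w4.png

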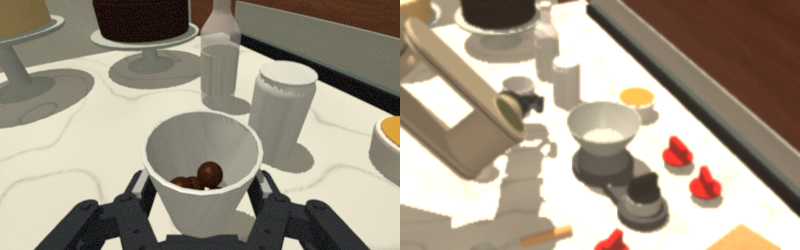

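The cup is held (gap 66.2 mm) with the chocolates inside and lifted clear. Next I carry it to the bowl.

```bash
python3 -c "
from h import *
s=sense();plan((530,215,200),Rae(60,20),50,vmax=20)
s2=dict(s);s2['tool_pos']=[530,215,200];s2['tcp_rot']=Rae(60,20).as_euler('xyz',degrees=True)
plan((614,29.5,200),Rae(60,20),50,vmax=21,s=s2)"
```

```text
7 rows; end of printed
[[50, 16.0, 0.9, -6.4, 0.0, 0.0, -0.001],
[50, 16.1, 1.0, -6.4, 0.0, 0.001, -0.001],
[50, 16.1, 1.0, -6.4, 0.0, 0.0, -0.001],
[50, 16.0, 1.0, -6.5, 0.0, 0.001, 0.0],
[50, 16.1, 1.0, -6.4, 0.0, 0.0, -0.001],
[50, 16.0, 0.9, -6.4, 0.0, 0.001, 0.0],
[50, 16.1, 1.0, -6.4, 0.001, 0.0, -0.001]]
10 rows; end of printed
[[50, -4.1, 16.5, -11.1, 0.0, 0.0, 0.0],
[50, -4.1, 16.6, -11.2, 0.0, 0.0, 0.0],
[50, -4.0, 16.5, -11.1, 0.0, 0.0, 0.0],
[50, -4.1, 16.6, -11.2, 0.0, 0.0, 0.0],
[50, -4.0, 16.5, -11.1, 0.0, 0.0, 0.0],
[50, -4.1, 16.6, -11.2, 0.0, 0.0, 0.0],
[50, -4.0, 16.5, -11.1, 0.0, 0.0, 0.0],
[50, -4.1, 16.6, -11.2, 0.0, 0.0, 0.0],
[50, -4.0, 16.5, -11.1, 0.0, 0.0, 0.0],
[50, -4.1, 16.6, -11.2, 0.0, 0.0, 0.0]]
```

Request:
servo_tool:
  motion:
    - [50,12,0.9,-5,0,0,0]
    - [50,16,1,-6.4,0,0,-0.001]
    - [50,16,1,-6.4,0,0,-0.001]
    - [50,16,1,-6.4,0,0,0]
    - [50,16,1,-6.4,0,0,-0.001]
    - [50,16,1,-6.4,0,0,0]
    - [50,16,1,-6.4,0,0,0]
    - [50,5,1,-2,0,0,0]

```text
time: 5.4
tool_pos: [526.9, 215.4, 192.5]
tcp_rot: [-177.2, -69.4, 57.3]
ft_force: [-0.3, -0.2, -1.1]
finger_gap: 65.7
```

Request:
servo_tool:
  motion:
    - [50,-3,12,-8,0,0,0]
    - [50,-4,16.5,-11,0,0,0]
    - [50,-4,16.5,-11,0,0,0]
    - [50,-4,16.5,-11,0,0,0]
    - [50,-4,16.5,-11,0,0,0]
    - [50,-4,16.5,-11,0,0,0]
    - [50,-4,16.5,-11,0,0,0]
    - [50,-4,16.5,-11,0,0,0]
    - [50,-4,16.5,-11,0,0,0]
    - [50,0,0,0,0,0,0]

```text
time: 6.4
tool_pos: [601.1, 42.8, 174.1]
tcp_rot: [-175.1, -69.2, 55.3]
ft_force: [0.5, 0.4, -1.2]
finger_gap: 65.6
```

```bash
python3 -c "
from h import *
st();plan((614,29.5,195),Rae(60,20),50,vmax=20)"
```

```text
t 6.4 q [-36.3  13.6 112.2  69.3  83.3 -34. ] p [601.1  42.8 174.1] rpy [-175.1  -69.2   55.3] f [ 0.5  0.4 -1.2] tq [-0.57  0.37 -0.07] gap 65.6
2 rows; end of printed
[[50, 9.1, 8.6, -6.2, -0.004, 0.006, -0.015],
[50, 9.0, 8.7, -6.0, -0.004, 0.006, -0.014]]
```

Request:
servo_tool:
  motion:
    - [50,10,4,-6,0,0.006,-0.014]
    - [50,9,6,-6,-0.004,0.006,-0.014]
    - [50,4,8,-3,-0.004,0,0]
    - [50,0,0,0,0,0,0]

```text
time: 6.8
tool_pos: [614.1, 27.2, 199.6]
tcp_rot: [-179.4, -70.1, 59.4]
ft_force: [0.2, -0.6, -1.3]
finger_gap: 65.8
```

```bash
python3 -c "
from h import *
s=st();R=Ro.from_euler('xyz',s['tcp_rot'],degrees=True).as_matrix();print('grasp',s['tool_pos']-19*R[:,2])
plan((614,29.5,195),Rae(60,20),50,vmax=20)"
```

```text
t 6.8 q [-37.   13.4 109.6  69.6  84.9 -33.2] p [614.1  27.2 199.6] rpy [-179.4  -70.1   59.4] f [ 0.2 -0.6 -1.3] tq [-0.56  0.31 -0.01] gap 65.8
grasp [605.22113779  11.75607828 206.08436527]
1 rows; end of printed
[[50, -3.7, -1.2, 3.3, -0.001, -0.002, -0.003]]
```

Request:
servo_tool:
  motion:
    - [50,0,0,0,0,0,0.1]
    - [50,0,0,0,0,0,0.14]
    - [50,0,0,0,0,0,0.14]
    - [50,0,0,0,0,0,0.14]
    - [50,0,0,0,0,0,0.14]
    - [50,0,0,0,0,0,0.14]
    - [50,0,0,0,0,0,0.1]
    - [50,0,0,0,0,0,0.08]
    - [50,0,0,0,0,0,0.08]
    - [50,0,0,0,0,0,0.08]

```text
time: 7.8
tool_pos: [613.0, 31.9, 201.8]
tcp_rot: [-111.4, -20.8, -21.7]
ft_force: [0.2, 0.4, -1.3]
finger_gap: 66.2
```

```bash
cat > cupst.py <<'E'
from h import *
s=st();R=Ro.from_euler('xyz',s['tcp_rot'],degrees=True);e=np.radians(20)
print('grasp',np.round(s['tool_pos']-19*R.as_matrix()[:,2],1),'cup axis',np.round(R.apply([np.cos(e),0,-np.sin(e)]),2))
E
python3 cupst.py
```

```text
t 7.8 q [-36.7  12.9 109.9  69.5  84.9  34.7] p [613.   31.9 201.8] rpy [-111.4  -20.8  -21.7] f [ 0.2  0.4 -1.3] tq [-0.59  0.34 -0.02] gap 66.2
grasp [604.1  16.4 208.3] cup axis [ 0.66 -0.6   0.45]
```

Request:
servo_tool:
  motion:
    - [50,0,0,0,0,0,0.07]
    - [50,0,0,0,0,0,0.07]
    - [50,0,0,0,0,0,0.07]
    - [50,0,0,0,0,0,0.07]
    - [50,0,0,0,0,0,0.07]
    - [50,0,0,0,0,0,0.07]
    - [50,0,0,0,0,0,0.07]
    - [50,0,0,0,0,0,0.07]
    - [50,0,0,0,0,0,0.07]
    - [50,0,0,0,0,0,0.07]

```text
time: 8.8
tool_pos: [611.1, 37.4, 203.5]
tcp_rot: [-111.1, 18.2, -36.1]
ft_force: [0.4, 1.1, -1.1]
finger_gap: 65.9
```

```bash
python3 cupst.py
```

```text
t 8.8 q [-36.2  12.4 110.2  69.4  84.9  76.5] p [611.1  37.4 203.5] rpy [-111.1   18.2  -36.1] f [ 0.4  1.1 -1.1] tq [-0.57  0.32 -0.01] gap 65.9
grasp [602.4  21.8 210. ] cup axis [ 0.56 -0.81 -0.18]
```

Request:
servo_tool:
  motion:
    - [50,0,0,0,0,0,0.08]
    - [50,0,0,0,0,0,0.08]
    - [50,0,0,0,0,0,0.08]
    - [50,0,0,0,0,0,0.08]
    - [50,0,0,0,0,0,0.08]
    - [50,0,0,0,0,0,0.08]
    - [50,0,0,0,0,0,0.08]
    - [50,0,0,0,0,0,0]
    - [50,0,0,0,0,0,0]
    - [50,0,0,0,0,0,0]

```text
time: 9.8
tool_pos: [609.9, 42.1, 206.2]
tcp_rot: [-120.8, 48.1, -52.9]
ft_force: [-0.8, -0.3, -1.0]
finger_gap: 66.1
```

```bash
python3 cupst.py; python3 -c "
from h import *
a=snapshot('side')[120:260,240:440];b=snapshot('wrist')
im=np.hstack([cv2.resize(a,(571,400)),b]);cv2.imwrite('pics/p1.png',cv2.resize(np.clip(im*1.4,0,255).astype(np.uint8),(800,264)))"
```

```text
t 9.8 q [-35.9  11.9 110.4  69.5  85.  109.7] p [609.9  42.1 206.2] rpy [-120.8   48.1  -52.9] f [-0.8 -0.3 -1. ] tq [-0.55  0.27 -0.01] gap 66.1
grasp [601.3  26.5 212.7] cup axis [ 0.22 -0.78 -0.58]
```

View pics/p1.png

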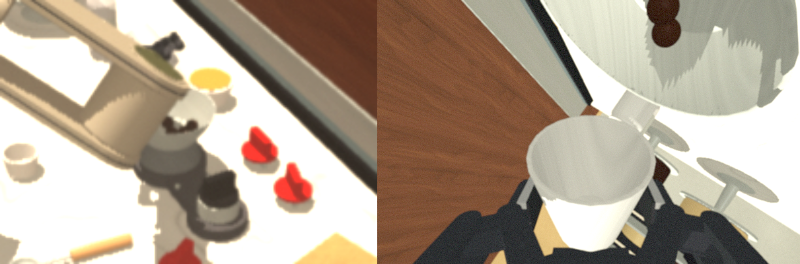

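The wrist view shows the cup empty and chocolates lying in the bowl. In the side view a cluster sits in the bowl at about (180,125) of the crop. I roll back upright.

```bash
python3 -c "
from h import *
plan((604,50,235),Rae(60,20),50,n=20)"
```

```text
18 rows; end of printed
[[50, -1.6, -0.6, -0.3, 0.0, 0.001, -0.138],
[50, -1.5, -0.8, -0.3, 0.0, 0.001, -0.138],
[50, -1.3, -1.0, -0.3, 0.0, 0.001, -0.138],
[50, -1.2, -1.1, -0.3, 0.0, 0.001, -0.138],
[50, -1.0, -1.3, -0.3, 0.0, 0.001, -0.138],
[50, -0.8, -1.4, -0.4, 0.0, 0.001, -0.138],
[50, -0.6, -1.5, -0.4, -0.001, 0.001, -0.138],
[50, -0.4, -1.6, -0.3, 0.0, 0.001, -0.138],
[50, -0.2, -1.7, -0.4, -0.001, 0.001, -0.137],
[50, 0.0, -1.7, -0.4, 0.0, 0.001, -0.138],
[50, 0.3, -1.6, -0.3, -0.001, 0.001, -0.137],
[50, 0.5, -1.6, -0.4, 0.0, 0.001, -0.138],
[50, 0.7, -1.5, -0.3, -0.001, 0.001, -0.137],
[50, 0.9, -1.4, -0.4, 0.0, 0.001, -0.138],
[50, 1.1, -1.3, -0.3, -0.001, 0.001, -0.137],
[50, 1.2, -1.1, -0.4, 0.0, 0.001, -0.138],
[50, 1.4, -0.9, -0.3, -0.001, 0.001, -0.137],
[50, 1.4, -0.8, -0.4, 0.0, 0.001, -0.138]]
```

Request:
servo_tool:
  motion:
    - [50,-1.6,-0.6,-0.3,0,0.001,-0.138]
    - [50,-1.5,-0.8,-0.3,0,0.001,-0.138]
    - [50,-1.3,-1,-0.3,0,0.001,-0.138]
    - [50,-1.2,-1.1,-0.3,0,0.001,-0.138]
    - [50,-1,-1.3,-0.3,0,0.001,-0.138]
    - [50,-0.8,-1.4,-0.4,0,0.001,-0.138]
    - [50,-0.6,-1.5,-0.4,0,0.001,-0.138]
    - [50,-0.4,-1.6,-0.3,0,0.001,-0.138]
    - [50,-0.2,-1.7,-0.4,0,0.001,-0.137]
    - [50,0,-1.7,-0.4,0,0.001,-0.138]

```text
time: 10.9
tool_pos: [606.0, 46.7, 222.3]
tcp_rot: [-113.0, -28.3, -18.2]
ft_force: [-0.5, 0.7, -0.7]
finger_gap: 66.1
```

Request:
servo_tool:
  motion:
    - [50,0.3,-1.6,-0.3,0,0.001,-0.137]
    - [50,0.5,-1.6,-0.4,0,0.001,-0.138]
    - [50,0.7,-1.5,-0.3,0,0.001,-0.137]
    - [50,0.9,-1.4,-0.4,0,0.001,-0.138]
    - [50,1.1,-1.3,-0.3,0,0.001,-0.137]
    - [50,1.2,-1.1,-0.4,0,0.001,-0.138]
    - [50,1.4,-0.9,-0.3,0,0.001,-0.137]
    - [50,1.4,-0.8,-0.4,0,0.001,-0.138]
    - [50,0,0,0,0,0,0]

```text
time: 11.8
tool_pos: [601.9, 50.7, 235.2]
tcp_rot: [161.8, -69.2, 79.6]
ft_force: [-0.2, 0.5, -1.5]
finger_gap: 66.0
```

```bash
python3 cupst.py; python3 -c "
from h import *
R=Rae(60,20);s=sense();plan((527,215,200),R,50,vmax=22,n=20)"
```

```text
t 11.8 q [-35.7   6.8 112.8  69.9  85.4 -36.5] p [601.9  50.7 235.2] rpy [161.8 -69.2  79.6] f [-0.2  0.5 -1.5] tq [-0.49  0.27  0.04] gap 66.0
grasp [593.   35.2 241.6] cup axis [-0.1   0.05  0.99]
9 rows; end of printed
[[50, 2.2, -16.1, 12.3, 0.0, -0.001, 0.013],
[50, 2.0, -16.2, 12.3, 0.0, -0.001, 0.013],
[50, 1.8, -16.2, 12.4, 0.0, 0.0, 0.013],
[50, 1.6, -16.2, 12.3, -0.001, -0.001, 0.013],
[50, 1.4, -16.3, 12.3, 0.0, 0.0, 0.013],
[50, 1.1, -16.3, 12.3, -0.001, -0.001, 0.014],
[50, 0.9, -16.3, 12.3, 0.0, 0.0, 0.013],
[50, 0.8, -16.3, 12.4, -0.001, -0.001, 0.014],
[50, 0.5, -16.3, 12.3, 0.0, 0.0, 0.013]]
```

Request:
servo_tool:
  motion:
    - [50,2,-16,12,0,0,0.013]
    - [50,2,-16,12.3,0,0,0.013]
    - [50,1.8,-16,12.3,0,0,0.013]
    - [50,1.6,-16,12.3,0,0,0.013]
    - [50,1.4,-16,12.3,0,0,0.013]
    - [50,1.1,-16,12.3,0,0,0.013]
    - [50,0.9,-16,12.3,0,0,0.013]
    - [50,0.8,-16,12.3,0,0,0.013]
    - [50,0.5,-16,12.3,0,0,0.013]
    - [50,0,0,0,0,0,0]

```text
time: 12.8
tool_pos: [526.9, 218.6, 200.8]
tcp_rot: [-173.1, -70.1, 52.7]
ft_force: [-0.3, 0.6, -1.0]
finger_gap: 66.1
```

```bash
python3 cupst.py; python3 -c "
from h import *
R=Rae(60,20);plan((528,221,65),R,50,vmax=18)"
```

```text
t 12.8 q [-20.6 -10.4 133.9  78.   71.7 -27.4] p [526.9 218.6 200.8] rpy [-173.1  -70.1   52.7] f [-0.3  0.6 -1. ] tq [-0.55  0.3   0.01] gap 66.1
grasp [518.  203.1 207.2] cup axis [ 0.03 -0.02  1.  ]
8 rows; end of printed
[[50, -15.8, 0.7, 6.1, 0.0, 0.0, -0.005],
[50, -15.9, 0.6, 6.0, 0.0, -0.001, -0.005],
[50, -15.8, 0.5, 6.1, 0.0, 0.0, -0.006],
[50, -15.9, 0.4, 6.1, 0.0, -0.001, -0.005],
[50, -15.8, 0.3, 6.1, 0.0, 0.0, -0.006],
[50, -15.9, 0.2, 6.1, 0.0, -0.001, -0.005],
[50, -15.8, 0.2, 6.1, -0.001, 0.0, -0.006],
[50, -15.9, 0.0, 6.0, 0.0, -0.001, -0.005]]
```

Request:
servo_tool:
  motion:
    - [50,-15.8,0.7,6,0,0,-0.005]
    - [50,-15.8,0.6,6,0,0,-0.005]
    - [50,-15.8,0.5,6,0,0,-0.005]
    - [50,-15.8,0.4,6,0,0,-0.005]
    - [50,-15.8,0.3,6,0,0,-0.005]
    - [50,-15.8,0.2,6,0,0,-0.005]
    - [50,-15.8,0.2,6,0,0,-0.005]
    - [50,-10,0,4,0,0,-0.005]
    - [50,0,0,0,0,0,0]

```text
time: 13.7
tool_pos: [534.3, 215.9, 70.8]
tcp_rot: [-177.6, -70.3, 57.0]
ft_force: [-0.8, 0.5, -1.0]
finger_gap: 66.2
```

```bash
python3 cupst.py; python3 -c "
from h import *
R=Rae(60,20);plan((528,221.5,43.5),R,50,vmax=6)"
```

```text
t 13.7 q [-20.5  13.9 129.9  85.8  68.5 -50.4] p [534.3 215.9  70.8] rpy [-177.6  -70.3   57. ] f [-0.8  0.5 -1. ] tq [-0.53  0.32 -0.01] gap 66.2
grasp [525.3 200.5  77.2] cup axis [ 0.01 -0.01  1.  ]
5 rows; end of printed
[[50, -5.1, -1.6, 2.1, 0.001, -0.001, -0.004],
[50, -5.0, -1.6, 2.2, 0.001, -0.001, -0.003],
[50, -5.0, -1.6, 2.1, 0.002, -0.001, -0.004],
[50, -5.1, -1.6, 2.2, 0.001, -0.001, -0.003],
[50, -5.0, -1.6, 2.2, 0.002, -0.002, -0.004]]
```

Request:
servo_tool:
  motion:
    - [50,-5,-1.6,2.1,0.001,-0.001,-0.004]
    - [50,-5,-1.6,2.1,0.001,-0.001,-0.004]
    - [50,-5,-1.6,2.1,0.002,-0.001,-0.004]
    - [50,-5,-1.6,2.2,0.001,-0.001,-0.004]
    - [50,-2.5,-1,1,0.001,-0.001,-0.003]
    - [50,0,0,0,0,0,0]

```text
time: 14.3
tool_pos: [530.2, 220.0, 46.7]
tcp_rot: [179.5, -70.1, 60.4]
ft_force: [-0.0, 0.5, -1.3]
finger_gap: 66.2
```

```bash
python3 cupst.py
```

```text
t 14.3 q [-20.1  18.  129.2  87.1  68.  -55. ] p [530.2 220.   46.7] rpy [179.5 -70.1  60.4] f [-0.   0.5 -1.3] tq [-0.51  0.24  0.01] gap 66.2
grasp [521.2 204.5  53.2] cup axis [-0.  0.  1.]
```

Request:
servo_tool:
  motion:
    - [50,-1.4,0,0.5,0,0,0]
    - [50,-1.2,0,0.4,0,0,0]
    - [50,-1,0,0.3,0,0,0]
    - [50,0,0,0,0,0,0]

```text
time: 14.7
tool_pos: [530.5, 220.0, 43.4]
tcp_rot: [179.3, -70.1, 60.6]
ft_force: [-0.9, 1.3, -1.0]
finger_gap: 66.2
```

```bash
python3 cupst.py
```

```text
t 14.7 q [-20.1  18.7 128.9  87.3  68.  -55.6] p [530.5 220.   43.4] rpy [179.3 -70.1  60.6] f [-0.9  1.3 -1. ] tq [-0.47  0.31  0.06] gap 66.2
grasp [521.5 204.5  49.8] cup axis [-0. -0.  1.]
```

Request:
servo_tool:
  motion:
    - [50,-0.8,0,0.3,0,0,0]
    - [50,-0.4,0,0.1,0,0,0]
    - [50,0,0,0,0,0,0]

```text
time: 15.0
tool_pos: [530.8, 220.2, 43.3]
tcp_rot: [179.2, -70.3, 60.8]
ft_force: [-0.2, -0.1, -1.8]
finger_gap: 66.2
```

Request:
servo_tool:
  motion:
    - [72,0,0,0,0,0,0]
    - [85,0,0,0,0,0,0]
    - [85,0,0,0,0,0,0]
    - [85,0,0,0,0,0,0]
    - [85,0,0,0,0,0,0]
    - [85,0,0,-8,0,0,0]
    - [85,0,0,-12,0,0,0]
    - [85,0,0,-15,0,0,0]
    - [85,0,0,-20,0,0,0]
    - [85,0,0,-20,0,0,0]

```text
time: 16.0
tool_pos: [492.6, 157.9, 68.8]
tcp_rot: [179.5, -70.2, 60.7]
ft_force: [0.2, -0.3, 0.6]
finger_gap: 84.9
```

```bash
python3 cupst.py
```

```text
t 16.0 q [-31.9  11.9 132.7  76.7  75.1 -53.4] p [492.6 157.9  68.8] rpy [179.5 -70.2  60.7] f [ 0.2 -0.3  0.6] tq [-0.35  0.2  -0.01] gap 84.9
grasp [483.7 142.4  75.2] cup axis [-0. -0.  1.]
```

```bash
python3 -c "
from h import *
plan((470,90,230),Rae(60,35),85,vmax=40)
s=dict(sense());s['tool_pos']=[470,90,230];s['tcp_rot']=Rae(60,35).as_euler('xyz',degrees=True)
plan((560,-90,230),Rdown(15),85,vmax=35,n=20,s=s)"
```

```text
5 rows; end of printed
[[85, 25.6, 2.9, -24.1, 0.0, -0.053, 0.001],
[85, 24.3, 2.9, -25.4, 0.0, -0.053, 0.001],
[85, 22.9, 2.9, -26.7, 0.0, -0.053, 0.001],
[85, 21.4, 2.9, -27.9, -0.001, -0.053, 0.001],
[85, 19.9, 2.9, -29.0, 0.0, -0.053, 0.0]]
9 rows; end of printed
[[85, -7.1, 18.7, -10.1, -0.042, -0.101, 0.08],
[85, -6.5, 19.6, -8.6, -0.042, -0.101, 0.08],
[85, -5.7, 20.4, -7.1, -0.042, -0.101, 0.08],
[85, -4.7, 21.1, -5.8, -0.042, -0.101, 0.08],
[85, -3.4, 21.6, -4.4, -0.042, -0.101, 0.08],
[85, -2.1, 22.0, -3.3, -0.041, -0.101, 0.081],
[85, -0.6, 22.3, -2.2, -0.042, -0.101, 0.08],
[85, 1.0, 22.3, -1.3, -0.041, -0.101, 0.081],
[85, 2.8, 22.1, -0.6, -0.042, -0.101, 0.08]]
```

Request:
servo_tool:
  motion:
    - [85,22,2.9,-28,0,-0.03,0]
    - [85,24.3,2.9,-25.4,0,-0.053,0]
    - [85,23,2.9,-26.7,0,-0.053,0]
    - [85,21.4,2.9,-28,0,-0.053,0]
    - [85,20,2.9,-29,0,-0.053,0]

```text
time: 16.5
tool_pos: [459.1, 79.7, 223.6]
tcp_rot: [-178.0, -55.5, 58.1]
ft_force: [0.5, -0.1, -0.5]
finger_gap: 85.0
```

Request:
servo_tool:
  motion:
    - [85,-5,18.7,-10,-0.042,-0.101,0.08]
    - [85,-4.5,19.6,-8.6,-0.042,-0.101,0.08]
    - [85,-4,20.4,-7,-0.042,-0.101,0.08]
    - [85,-4,21,-5.8,-0.042,-0.101,0.08]
    - [85,-3,21.6,-4.4,-0.042,-0.101,0.08]
    - [85,-2,22,-3.3,-0.041,-0.101,0.08]
    - [85,-0.6,22.3,-2.2,-0.042,-0.101,0.08]
    - [85,1,22.3,-1.3,-0.041,-0.101,0.08]

```text
time: 17.3
tool_pos: [539.0, -93.4, 237.8]
tcp_rot: [-178.5, -4.4, 17.0]
ft_force: [-0.3, 0.1, 0.3]
finger_gap: 84.9
```

```bash
python3 -c "
from h import *
st();plan((600,-150,230),Rdown(4.7),85,vmax=35)"
```

```text
t 17.3 q [-17.7  -4.   96.4   3.7  84.8  55. ] p [539.  -93.4 237.8] rpy [-178.5   -4.4   17. ] f [-0.3  0.1  0.3] tq [ 0.03  0.07 -0.02] gap 84.9
3 rows; end of printed
[[85, 13.7, 24.1, 3.0, -0.011, -0.024, 0.072],
[85, 15.4, 23.0, 3.0, -0.011, -0.025, 0.072],
[85, 17.2, 21.7, 2.8, -0.012, -0.024, 0.072]]
```

Request:
servo_tool:
  motion:
    - [85,13.7,24,3,-0.011,-0.024,0.072]
    - [85,15.4,23,3,-0.011,-0.025,0.072]
    - [85,17.2,21.7,2.8,-0.012,-0.024,0.072]
    - [85,0,0,0,0,0,0]
    - [85,0,0,0,0,0,0]

```text
time: 17.8
tool_pos: [600.6, -155.2, 227.7]
tcp_rot: [179.7, 0.7, 3.9]
ft_force: [0.9, -0.4, 0.4]
finger_gap: 84.7
```

```bash
python3 -c "
from h import *
s=st();im=snapshot('wrist');cv2.imwrite('pics/k1raw.png',im);np.save('k1.npy',np.r_[s['tool_pos'],s['tcp_rot']])
cv2.imwrite('pics/k1.png',np.clip(im*1.6,0,255).astype(np.uint8))
print(proj(cam('wrist',s),[(635,-175,96),(635,-175,63)]))
t=snapshot('top');cv2.imwrite('pics/t2.png',t)"
```

```text
t 17.8 q [-18.9  11.3  81.4  -0.6  87.8  67.3] p [ 600.6 -155.2  227.7] rpy [179.7   0.7   3.9] f [ 0.9 -0.4  0.4] tq [-0.02 -0.01  0.01] gap 84.7
[[348.18333888 152.03841154]
 [345.44609868 145.20705198]]
```

View pics/k1.png

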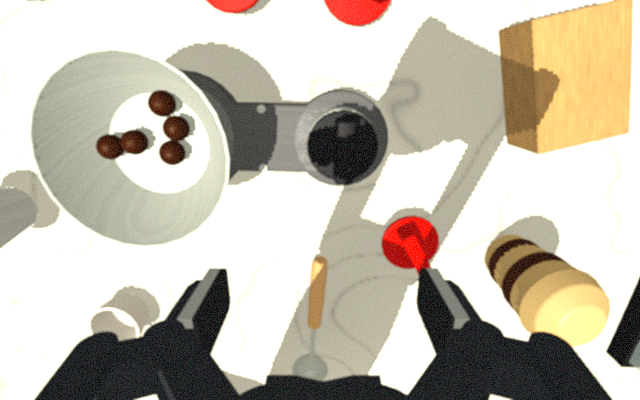

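All five chocolates lie on the bowl floor around (145,130). The cap disc is centred at about (347,148), against a predicted (345,145). I brighten the crop to see the bar.

```bash
python3 -c "
from h import *
im=cv2.imread('pics/k1raw.png')[80:200,220:400].astype(float)
a=cv2.resize(np.clip(im*1.6,0,255),None,fx=4,fy=4,interpolation=cv2.INTER_CUBIC)
b=cv2.resize(np.clip((cv2.GaussianBlur(im,(3,3),0)-2)*9,0,255),None,fx=4,fy=4,interpolation=cv2.INTER_CUBIC)
cv2.imwrite('pics/k2.png',b.astype(np.uint8))"
```

```text
(no output)
```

View pics/k2.png

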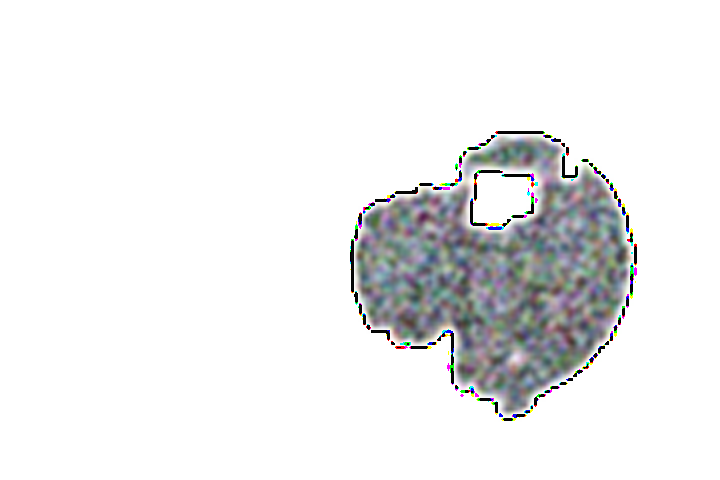

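The sunlit patch of the bar top is at about (345.8,129.5), 15 px wide (≈14–16 mm). The disc spans columns 308–378 (≈66 mm), centred near row 146.

```bash
python3 -c "
from h import *
v=np.load('k1.npy');c=cam('wrist',dict(tool_pos=v[:3],tcp_rot=v[3:]))
print('bar patch L,R,mid',onz(c,[(338,130),(353.3,130),(345.8,130)],96))
print('disc L,R,mid',onz(c,[(308,144.5),(378,144.5),(343,144.5)],63))
# bowl rim in this view and in top: height check
t=cam('top');print('tri bowl floor', )
print('bowl rim',onz(c,[(131,147)],124))
print('disc tri w/top',tri(c,(344.5,147),t,(388,170)))
print('base pins',onz(c,[(261,108),(261,168)],25))
im=cv2.imread('pics/k1raw.png').astype(int)
# red lookalike checks not needed; base axis: bright-edge rows at columns 265..300
for col in (262,270,280,290):
    g=im[70:200,col].sum(1);d=np.diff(g);print(col,70+np.argmin(d),70+np.argmax(d))
"
```

```text
bar patch L,R,mid [[ 652.41050065 -165.09909365   96.        ]
 [ 653.25516809 -177.4915282    96.        ]
 [ 652.83977148 -171.41512724   96.        ]]
disc L,R,mid [[ 633.34750086 -140.51956707   63.        ]
 [ 637.70340978 -204.93929496   63.        ]
 [ 635.49919347 -172.69166503   63.        ]]
tri bowl floor
bowl rim [[633.73347229 -10.1802337  124.        ]]
disc tri w/top (array([ 634.13906949, -174.34269887,   68.66861475]), np.float64(1.08095656205433))
base pins [[660.31101582 -90.55634883  25.        ]
 [598.67975764 -91.06112863  25.        ]]
262 101 162
270 74 170
280 101 170
290 99 171
```

```bash
python3 -c "
from h import *
plan((635,-174,110),Rdown(4.5),60,vmax=22)"
```

```text
6 rows; end of printed
[[60, 5.8, 3.5, 19.6, 0.001, 0.002, -0.002],
[60, 5.8, 3.5, 19.6, 0.001, 0.002, -0.002],
[60, 5.7, 3.5, 19.6, 0.001, 0.002, -0.002],
[60, 5.7, 3.5, 19.7, 0.001, 0.002, -0.002],
[60, 5.6, 3.6, 19.7, 0.001, 0.002, -0.001],
[60, 5.5, 3.6, 19.6, 0.001, 0.002, -0.002]]
```

Request:
servo_tool:
  motion:
    - [60,5.8,3.5,19.6,0.001,0.002,-0.002]
    - [60,5.8,3.5,19.6,0.001,0.002,-0.002]
    - [60,5.8,3.5,19.6,0.001,0.002,-0.002]
    - [60,5.7,3.5,19.6,0.001,0.002,-0.002]
    - [60,5.6,3.5,19.6,0.001,0.002,-0.002]
    - [60,5.5,3.5,18,0.001,0.002,-0.002]
    - [60,0,0,0,0,0,0]

```text
time: 18.6
tool_pos: [634.0, -172.8, 116.3]
tcp_rot: [179.8, -0.6, 4.8]
ft_force: [-1.2, 0.8, -0.7]
finger_gap: 59.8
```

```bash
python3 -c "
from h import *
s=st();plan((635,-174,68),Rdown(4.5),60,vmax=10)
im=snapshot('wrist');cv2.imwrite('pics/k3.png',np.clip(im.astype(float)*2.5,0,255).astype(np.uint8))
print(proj(cam('wrist',s),[(635,-174,96),(662,-172,96),(608,-176,96)]))"
```

```text
t 18.6 q [-19.8  19.9  83.    0.1  76.5  65.4] p [ 634.  -172.8  116.3] rpy [179.8  -0.6   4.8] f [-1.2  0.8 -0.7] tq [0.04 0.04 0.  ] gap 59.8
5 rows; end of printed
[[60, 0.1, 0.2, 9.7, 0.001, -0.002, 0.001],
[60, 0.1, 0.2, 9.6, 0.001, -0.002, 0.001],
[60, 0.1, 0.3, 9.7, 0.0, -0.002, 0.001],
[60, 0.1, 0.3, 9.6, 0.001, -0.002, 0.001],
[60, 0.2, 0.2, 9.7, 0.0, -0.002, 0.002]]
[[324.32872019 250.29925658]
 [324.95842843 203.23413655]
 [323.75474059 292.98583666]]
```

View pics/k3.png

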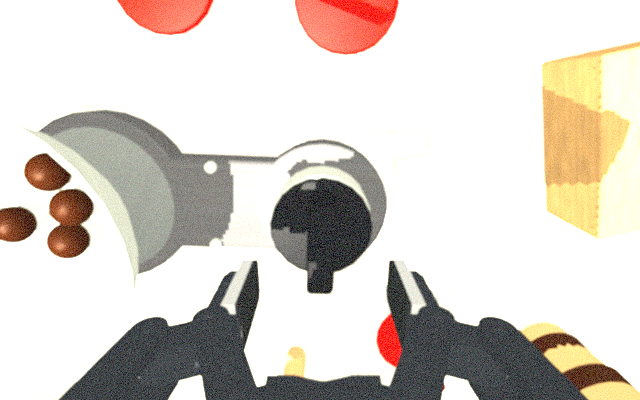

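The wrist view shows the bar aligned with the tool's x. Its near end is at (320,292), predicted (324,293), so it lies about 2 mm toward tool −y. I use y ≈ −172.3 and go down.

Request:
servo_tool:
  motion:
    - [60,0.1,0,9.7,0.001,-0.002,0]
    - [60,0.2,0,9.6,0.001,-0.002,0]
    - [60,0.2,0,9.6,0,-0.002,0]
    - [60,0.2,0,9.6,0,-0.002,0]
    - [60,0.2,0,7,0,-0.002,0]
    - [60,0,0,0,0,0,0]

```text
time: 19.25
tool_pos: [637.3, -173.0, 72.8]
tcp_rot: [179.8, -0.3, 4.9]
ft_force: [-1.1, 0.2, -0.5]
finger_gap: 60.3
```

```bash
python3 -c "
from h import *
s=st();plan((635,-172.3,67.5),Rdown(4.7),60,vmax=10)"
```

```text
t 19.25 q [-19.6  23.1  83.9  -0.1  72.7  65.6] p [ 637.3 -173.    72.8] rpy [179.8  -0.3   4.9] f [-1.1  0.2 -0.5] tq [0.03 0.04 0.01] gap 60.3
1 rows; end of printed
[[60, -2.3, -0.9, 5.3, 0.004, -0.005, 0.003]]
```

Request:
servo_tool:
  motion:
    - [60,-2,-0.6,3.5,0.003,-0.003,0]
    - [60,0,0,0.8,0,0,0]
    - [10,0,0,0,0,0,0]
    - [10,0,0,0,0,0,0]
    - [10,0,0,0,0,0,0]
    - [10,0,0,0,0,0,0]
    - [10,0,0,0,0,0,0]
    - [10,0,0,0,0,0,0]
    - [10,0,0,0,0,0,0]
  force: 70

```text
time: 20.15
tool_pos: [635.5, -172.6, 69.0]
tcp_rot: [180.0, -0.2, 4.9]
ft_force: [-0.3, 0.8, -0.0]
finger_gap: 14.7
```

```bash
python3 -c "
from h import *
s=st()"
```

```text
t 20.15 q [-19.7  23.2  84.1   0.   72.5  65.4] p [ 635.5 -172.6   69. ] rpy [180.   -0.2   4.9] f [-0.3  0.8 -0. ] tq [0.06 0.01 0.03] gap 14.7
```

Request:
servo_tool:
  motion:
    - [10,0,0,0,0,0,-0.05]
    - [10,0,0,0,0,0,-0.05]
    - [10,0,0,0,0,0,-0.05]
    - [10,0,0,0,0,0,-0.05]
    - [10,0,0,0,0,0,-0.05]
    - [10,0,0,0,0,0,-0.05]

```text
time: 20.75
tool_pos: [636.7, -171.3, 69.9]
tcp_rot: [-179.9, -0.4, 22.0]
ft_force: [-2.7, 2.3, 3.1]
finger_gap: 15.0
```

```bash
python3 -c "
from h import *
s=st()"
```

```text
t 20.75 q [-19.7  23.2  84.    0.4  72.5  48.2] p [ 636.7 -171.3   69.9] rpy [-179.9   -0.4   22. ] f [-2.7  2.3  3.1] tq [ 0.52  0.39 -2.95] gap 15.0
```

17° brought a torque of 2.95 Nm, so this looks like the wrong way. I turn the other way.

Request:
servo_tool:
  motion:
    - [10,-0.3,0.3,0,0,0,0.06]
    - [10,-0.3,0.3,0.2,0,0,0.06]
    - [10,-0.3,0.3,0.2,0,0,0.06]
    - [10,0,0,0.2,0,0,0.06]
    - [10,0,0,0,0,0,0.06]
    - [10,0,0,0,0,0,0.06]

```text
time: 21.35
tool_pos: [635.5, -172.0, 69.6]
tcp_rot: [-179.5, -0.3, 0.3]
ft_force: [-0.3, 0.2, -1.6]
finger_gap: 14.9
```

```bash
python3 -c "
from h import *
s=st()"
```

```text
t 21.35 q [-19.9  23.2  84.1   0.6  72.6  69.6] p [ 635.5 -172.    69.6] rpy [-179.5   -0.3    0.3] f [-0.3  0.2 -1.6] tq [ 0.01 -0.01  0.05] gap 14.9
```

Request:
servo_tool:
  motion:
    - [10,0,0,0,0,0,0.06]
    - [10,0,0,0,0,0,0.06]
    - [10,0,0,0,0,0,0.06]
    - [10,0,0,0,0,0,0.06]

```text
time: 21.75
tool_pos: [635.6, -172.1, 69.3]
tcp_rot: [-179.5, -0.2, -14.0]
ft_force: [0.3, 0.8, -0.4]
finger_gap: 14.7
```

```bash
python3 -c "
from h import *
s=st()"
```

```text
t 21.75 q [-19.9  23.2  84.1   0.5  72.6  84. ] p [ 635.6 -172.1   69.3] rpy [-179.5   -0.2  -14. ] f [ 0.3  0.8 -0.4] tq [-0.05  0.02 -0.02] gap 14.7
```

Freely turning 19° past the closed position with no torque, so this is the right way. I continue to the stop.

Request:
servo_tool:
  motion:
    - [10,0,0,0,0,0,0.08]
    - [10,0,0,0,0,0,0.08]
    - [10,0,0,0,0,0,0.08]
    - [10,0,0,0,0,0,0.08]
    - [10,0,0,0,0,0,0.08]
    - [10,0,0,0,0,0,0.08]
    - [10,0,0,0,0,0,0.07]
    - [10,0,0,0,0,0,0.05]
    - [10,0,0,0,0,0,0.04]

```text
time: 22.65
tool_pos: [635.3, -172.4, 69.3]
tcp_rot: [-179.5, 0.2, -52.3]
ft_force: [-0.8, 0.3, 0.2]
finger_gap: 14.7
```

```bash
python3 -c "
from h import *
s=st()"
```

```text
t 22.65 q [-19.9  23.2  84.1   0.5  72.6 122.2] p [ 635.3 -172.4   69.3] rpy [-179.5    0.2  -52.3] f [-0.8  0.3  0.2] tq [-0.01  0.22  0.05] gap 14.7
```

Request:
servo_tool:
  motion:
    - [10,0,0,0,0,0,0.04]
    - [10,0,0,0,0,0,0.035]
    - [10,0,0,0,0,0,0.035]
    - [10,0,0,0,0,0,0.02]

```text
time: 23.05
tool_pos: [634.6, -173.9, 69.2]
tcp_rot: [-179.7, 0.1, -60.1]
ft_force: [-1.9, 0.1, 0.6]
finger_gap: 14.9
```

```bash
python3 -c "
from h import *
s=st()"
```

```text
t 23.05 q [-20.   23.2  84.1   0.3  72.6 130. ] p [ 634.6 -173.9   69.2] rpy [-1.797e+02  1.000e-01 -6.010e+01] f [-1.9  0.1  0.6] tq [0.02 0.36 0.34] gap 14.9
```

Request:
servo_tool:
  motion:
    - [10,0.5,0.8,0,0,0,0.03]
    - [10,0.3,0.5,0,0,0,0.03]

```text
time: 23.25
tool_pos: [634.1, -174.5, 69.2]
tcp_rot: [-179.7, 0.2, -63.7]
ft_force: [0.9, 2.1, -1.0]
finger_gap: 14.9
```

```bash
python3 -c "
from h import *
s=st()"
```

```text
t 23.25 q [-20.1  23.1  84.2   0.4  72.6 133.5] p [ 634.1 -174.5   69.2] rpy [-179.7    0.2  -63.7] f [ 0.9  2.1 -1. ] tq [ 0.23 -0.09  1.01] gap 14.9
```

The torque rises to 1 Nm at about 65–68°: this is the firm stop. I recentre and lift gently.

Request:
servo_tool:
  motion:
    - [10,-0.6,-0.9,0,0,0,-0.01]
    - [10,-0.6,-0.8,0,0,0,0]
    - [10,0,0,-2,0,0,0]
    - [10,0,0,-2,0,0,0]
    - [10,0,0,-2,0,0,0]

```text
time: 23.75
tool_pos: [633.8, -174.3, 69.6]
tcp_rot: [-179.8, 0.1, -63.0]
ft_force: [7.1, -4.1, -15.8]
finger_gap: 15.0
```

```bash
python3 -c "
from h import *
s=st()"
```

```text
t 23.75 q [-20.   23.1  84.1   0.2  72.7 133. ] p [ 633.8 -174.3   69.6] rpy [-1.798e+02  1.000e-01 -6.300e+01] f [  7.1  -4.1 -15.8] tq [-0.81 -1.48  0.57] gap 15.0
```

The lift is blocked (−16 N), so the cap is not loose yet. I press further toward the stop while still down, and read the torque.

Request:
servo_tool:
  motion:
    - [10,0,0,1,0,0,0]
    - [10,0,0,0.5,0,0,0.03]
    - [10,0,0,0,0,0,0.04]
    - [10,0,0,0,0,0,0.04]

```text
time: 24.15
tool_pos: [633.9, -174.0, 69.4]
tcp_rot: [-179.9, 0.1, -69.2]
ft_force: [-1.1, -0.3, -1.2]
finger_gap: 14.9
```

```bash
python3 -c "
from h import *
s=st();im=snapshot('wrist');cv2.imwrite('pics/k4.png',np.clip(im.astype(float)[150:350,200:440]*5,0,255).astype(np.uint8).repeat(3,0).repeat(3,1))"
```

```text
t 24.15 q [-19.9  23.2  84.1   0.2  72.7 139.2] p [ 633.9 -174.    69.4] rpy [-1.799e+02  1.000e-01 -6.920e+01] f [-1.1 -0.3 -1.2] tq [0.05 0.31 2.  ] gap 14.9
```

View pics/k4.png

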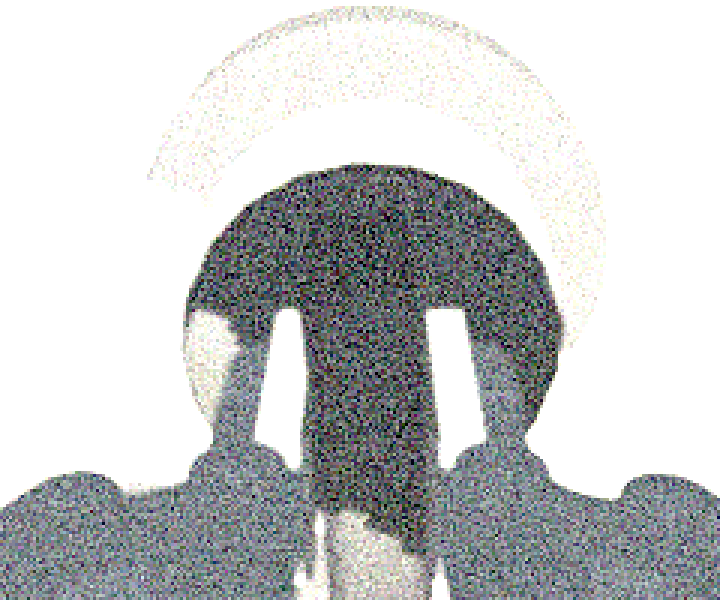

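The bar sits aligned between the fingers and the cap is centred. The torque grows about 0.23 Nm/degree from a tool yaw of about −60.6°, so the stop is there. Pressing on the stop makes friction that holds the cap down, so I back off to zero torque before lifting.

Request:
servo_tool:
  motion:
    - [10,0,0,0,0,0,-0.05]
    - [10,0,0,0,0,0,-0.05]
    - [10,0,0,0,0,0,-0.03]
    - [10,0,0,0,0,0,0]

```text
time: 24.6
tool_pos: [633.8, -173.2, 69.4]
tcp_rot: [-179.9, 0.2, -61.5]
ft_force: [-0.9, -0.2, -1.0]
finger_gap: 14.9
```

```bash
python3 -c "
from h import *
s=st()"
```

```text
t 24.6 q [-19.9  23.2  84.1   0.2  72.8 131.5] p [ 633.8 -173.2   69.4] rpy [-179.9    0.2  -61.5] f [-0.9 -0.2 -1. ] tq [-0.18  0.16  0.08] gap 14.9
```

Torque is about 0. Lift gently.

Request:
servo_tool:
  motion:
    - [10,0,0,-1.5,0,0,0]
    - [10,0,0,-2,0,0,0]
    - [10,0,0,-2,0,0,0]
    - [10,0,0,-2,0,0,0]

```text
time: 25.0
tool_pos: [633.6, -173.1, 76.0]
tcp_rot: [-179.9, 0.2, -61.7]
ft_force: [0.1, -0.4, -2.8]
finger_gap: 14.5
```

```bash
python3 -c "
from h import *
s=st()"
```

```text
t 25.0 q [-19.9  22.8  83.9   0.3  73.4 131.7] p [ 633.6 -173.1   76. ] rpy [-179.9    0.2  -61.7] f [ 0.1 -0.4 -2.8] tq [-0.13 -0.09  0.07] gap 14.5
```

Request:
servo_tool:
  motion:
    - [10,0,0,-4,0,0,0]
    - [10,0,0,-5,0,0,0]
    - [10,0,0,-5,0,0,0]
    - [10,0,0,-6,0,0,0]
    - [10,0,0,-8,0,0,0]
    - [10,0,0,-10,0,0,0]
    - [10,0,0,-10,0,0,0]
    - [10,0,0,-10,0,0,0]
    - [10,0,0,-10,0,0,0]
    - [10,0,0,-10,0,0,0]

```text
time: 26.0
tool_pos: [634.2, -173.2, 163.0]
tcp_rot: [-179.7, 0.2, -61.7]
ft_force: [-0.3, -0.6, -0.7]
finger_gap: 14.8
```

Request:
servo_tool:
  motion:
    - [10,0,0,-10,0,0,0]
    - [10,0,0,-8,0,0,0]
    - [10,0,0,0,0,0,0]
    - [10,0,0,0,0,0,0]
    - [10,0,0,0,0,0,0]

```text
time: 26.5
tool_pos: [635.2, -173.7, 185.1]
tcp_rot: [-179.6, 0.0, -61.7]
ft_force: [-0.7, -0.6, -0.8]
finger_gap: 14.8
```

```bash
python3 -c "
from h import *
s=st();im=snapshot('wrist').astype(int);cv2.imwrite('pics/e_w.png',im)
sd=snapshot('side');cv2.imwrite('pics/e_s.png',sd);t=snapshot('top');cv2.imwrite('pics/e_t.png',t)
# chocolate count in wrist view, cap dark blob near jaws, cup in top view
b,g,r=im[...,0],im[...,1],im[...,2]
m=((r>g+12)&(r<130)&(r>g*1.3)).astype(np.uint8);n,l,S,C=cv2.connectedComponentsWithStats(m)
print('brown',[(x.tolist(),c.round().tolist()) for x,c in zip(S[1:],C[1:]) if x[4]>60])
cs=cam('side');p=s['tool_pos'];print('proj bar/disc of held cap, socket (side)',proj(cs,[(p[0],p[1],p[2]+17),(p[0],p[1],p[2]-10),(635,-173,55)]).round(1))
print('cup rim proj top',proj(cam('top'),[(521,205,80)]).round(1))
o=cv2.imread('pics/side0.png').astype(int)
for nm,a in(('old',o),('new',sd.astype(int))):
    mk=(a[140:250,300:420].max(2)<45);ys,xs=np.nonzero(mk);print(nm,len(xs))
    n,l,S,C=cv2.connectedComponentsWithStats(mk.astype(np.uint8));print([(x.tolist()) for x in S[1:] if x[4]>30])
d=cv2.absdiff(t,cv2.imread('pics/top0.png')).max(2);print('spoon/ramekin/pud/box/parf diff',[float(d[y-15:y+15,x-15:x+15].mean().round(1)) for x,y in((383,250),(288,268),(263,119),(463,143),(486,217),(214,160),(150,155),(236,217))])
"
```

```text
t 26.5 q [-19.9  17.5  78.6   0.3  83.7 131.7] p [ 635.2 -173.7  185.1] rpy [-179.6    0.   -61.7] f [-0.7 -0.6 -0.8] tq [-0.05  0.01  0.01] gap 14.8
brown [([550, 0, 27, 72, 499], [561.0, 40.0]), ([578, 0, 47, 77, 939], [593.0, 42.0]), ([164, 72, 62, 67, 767], [194.0, 102.0]), ([442, 122, 87, 71, 3946], [483.0, 159.0]), ([127, 182, 51, 69, 986], [145.0, 208.0]), ([458, 257, 19, 16, 80], [468.0, 265.0]), ([476, 267, 41, 31, 250], [496.0, 284.0]), ([227, 383, 13, 13, 81], [234.0, 390.0])]
proj bar/disc of held cap, socket (side) [[359.2 182.5]
 [358.7 190.3]
 [356.3 222.8]]
cup rim proj top [[237.9 215.9]]
old 595
[[55, 0, 65, 63, 483], [48, 73, 17, 13, 111]]
new 1389
[[48, 0, 72, 63, 1389]]
spoon/ramekin/pud/box/parf diff [28.2, 8.1, 8.0, 45.0, 10.2, 7.9, 7.2, 41.8][ WARN:0@1.160] global loadsave.cpp:1063 imwrite_ Unsupported depth image for selected encoder is fallbacked to CV_8U.
```

The cap's dark blob has left the socket in the side view, and the fingers are stopped at 14.8 mm on the bar. Last, a check that the cup is standing, by its match in the side view.

```bash
python3 -c "
import cv2,numpy as np
o=cv2.imread('pics/side0.png',0);n=cv2.imread('pics/e_s.png',0)
for nm,(x0,y0,x1,y1) in dict(cup=(262,154,290,190),can=(296,136,318,170),box=(388,244,444,284),spoon=(245,243,312,271)).items():
    r=cv2.matchTemplate(n[y0-15:y1+15,x0-15:x1+15],o[y0:y1,x0:x1],cv2.TM_CCOEFF_NORMED);print(nm,np.round(r.max(),3),np.array(np.unravel_index(r.argmax(),r.shape))[::-1]-15)
"
```

```text
cup 0.983 [2 0]
can 1.0 [0 0]
box 0.754 [0 0]
spoon 0.428 [ 0 -1]
```

```bash
python3 -c "
from h import *
st();print(hand_in())"
```

```text
t 26.65 q [-19.9  17.6  78.6   0.3  83.7 131.7] p [ 634.9 -173.6  184.6] rpy [-1.797e+02  1.000e-01 -6.170e+01] f [ 0.2 -0.4 -1.3] tq [-0.03  0.02 -0.01] gap 14.9
the job is handed in; nothing more can be done
None
```

I finished the sequence and handed it in at 26.65 s; no verdict was given. I gripped the cup from the side, rolled it out over the hopper, and stood it empty within about 5 mm of where it was. Then I turned the cap loose and lifted it.

- **Cap thread:** counter-clockwise (seen from above) built up to about 3 Nm after 17° of tool turn. Clockwise it ran free and met its stop after about 65° of tool turn.
- **First lift blocked:** the cap would not rise while I was still pressing on the stop (16 N). Once I backed off to zero torque it came straight up with under 3 N.
- **Chocolates:** all five showed in the bowl in the wrist picture after the pour. I did not count them again before handing in.
- **Cup:** it matches its starting appearance in the side view (0.98, shifted 2 px), so it is standing.
- **Cap at the end:** the fingers are stopped on the bar at 14.9 mm, a little under the stated 16 mm. The cap is gone from the socket in the side view, and the tool has risen about 115 mm since the grip and is level.
- **Bystanders:** the can matches exactly. The pastry box (0.75) and spoon (0.43) matched poorly but showed no shift beyond 1 px. I put that down to the arm's shadow and did not look closer; the arm never went near them.

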